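Set the jack leg of the hammering bench

TASK

Push the loose timber block across the slab until it lies under the bench's jack foot so that the whole foot will land on it. Then wind the crank clockwise until you feel the foot meet the block, give it about a quarter turn more so that it stands firm without being over-wound, and leave the tin, the brass bowl and the hammer where they are.

Things in the scene. Friction and masses are not known exactly. Their poses are not given: they have to be found in the camera images.
- jack: Fixed bench end with a geared jack leg. Origin: on the jack's upright axis at slab level (z = 0), below the foot; x along the beam, away from the robot; z up. The foot, a steel disc 60 mm wide, 8 mm thick, hangs on the axis with its underside 50 to 94 mm up: its start differs each time and is not reported. Alone it never reaches the slab: it needs the block. The crank stays where it is left.
- beam (a point): Middle of the top of the dark timber beam, on the jack's x axis 205 mm from the jack axis, 160 mm up. The beam is 110 mm wide, 62 mm deep (underside 98 mm up) and runs from 40 to 370 mm from the axis; a trestle 170 mm wide carries its far end, 310 to 350 mm from the axis.
- tube_end (a point): Lower end of the steel jack tube, 50 mm in diameter, on the axis, 112 mm up. One clockwise crank turn (from above) lowers the foot 36 mm. The foot is sprung: it meets the block with 6 N and presses about 54 N more per quarter turn wound after that. Bearing properly means 27 to 85 N, about 35 to 130 degrees past first touch.
- crank_hub (a point): Top of the crank's hub, on the jack axis 222 mm up; hub 32 mm in diameter. Under it is a grey gear head 64 mm square, its top 202 mm up. From the hub a flat steel arm, 20 mm wide, top 221 mm up, runs out to the handle. Counter-clockwise raises the foot, clockwise lowers it; 0.25 to 1.5 turns are needed before the foot meets the block.
- crank_handle (a point): Middle of the upright wooden crank handle, 260 mm up: round, 26 mm in diameter, from 221 to 299 mm up, going round the jack axis on a 75 mm radius. It starts at any angle; closed fingers behind it can push it round. That takes about 7 N while the foot hangs free; once the foot bears the push rises steadily, by about 4.5 N over a quarter turn.
- block: Loose timber block, 120 mm (its x) by 180 mm (its y) by 40 mm high, 0.35 to 0.7 kg. Origin: centre of its underside. It lies flat to the left or right of the jack, 150 to 180 mm from the axis, its long way within about 15 degrees of pointing at it. The whole foot lands on it if the jack axis is within 58 mm of its centre along its y and 28 mm along its x.
- tin: Square yellow tin, 80 by 80 by 111 mm, on the slab on the other side of the jack, 150 to 180 mm from the axis; leave it. Origin: centre of its underside.
- bowl: Brass bowl, 100 mm across and 45 mm high, on the slab beside the beam, 200 to 250 mm from the jack axis; leave it. Origin: centre of its underside.
- hammer: Hand hammer, 260 mm long, lying along the top of the beam (160 mm up), its origin 200 to 225 mm beyond the jack axis; leave it. Origin: the centre of its underside.
Not all that is in view belongs to the job. What is shaped like the block but green or pink is not meant.

How it is judged:
By the outcome, as a careful person would: the job done as asked, in the order asked, and still so for the second after the job is handed in, with the robot touching nothing.
It also fails if it takes over 72 s, if anything falls off the work surface, if the arm or the gripper's body presses on something with over 40 N, if the wrist force passes 120 N, or if a joint passes its speed limit or range.

ROBOT

A 7-joint arm with a two-finger parallel gripper is mounted at the origin on the work surface. World frame = base frame: x ahead of the robot, y to its left, z up, the work surface at z = 0. Lengths are in m, angles in rad, forces in N, time in s.
With the tool pointing down it reaches from about 0.4 to 0.9 m from the base axis. Payload 5.6 kg.
Tool frame: the origin (TCP) lies at the very end of the fingers, on their centre line; the grasp point (between the pads) lies arm.grasp_offset behind it (arm.grasp_offset is the distance from the TCP to the grasp point, in m); z points along the fingers, y is the line along which they close (so a half turn about z gives the same grasp; the last joint's range is limited). The gripper opens to 92 mm and grips with 3 to 60 N. Pads are 20 mm wide; open, the fingers measure 128 mm over their backs; the gripper's body (75 mm by 189 mm) begins 69 mm behind the grasp point.
Start: joints at [1.099, 0.468, -0.012, 1.603, 0.006, 1.071, -0.056], TCP at [0.27, -0.591, 0.215] pointing down, gripper open.
Joint ranges: [-2.53, 2.53], [-0.31, 2.02], [-1.57, 1.55], [0.28, 2.44], [-1.29, 4.43], [0.15, 1.84], [-2.92, 2.92]. Speed limits (rad/s): [2.57, 2.57, 3.14, 3.14, 3.14, 3.14, 3.14].

INTERFACE

Orientations are given as a unit quaternion [x, y, z, w].
In Python, from bench import arm, imaging, ticket gives the robot as it stands. The module is installed in compiled form; this text tells all that it offers.
- The arm moves only by the tool step_arm, never from a script. Its argument "commands" is a list of rows, each a list of 7 numbers: the shift along the world's x, y, z as a fraction of full scale, then the turn, a rotation vector about the world's x, y, z as a fraction of full scale, then the opening, from 0 (shut) to 1 (fully open). In form: [[tx, ty, tz, ax, ay, az, gripper], ...]. A call has 1 to 20 rows; each row is the pose to reach, as a shift and turn from the pose commanded when the call began, turning the shorter way round; what a row does not reach only later rows make up. Full scale, the value 1, is 0.15 m for a shift and 180 degrees for a turn. A row lasts 1/8 s, in which the tool goes at most 62.5 mm and 10.7 degrees, less where a joint would pass 70% of its speed; a pose out of reach is approached as far as the arm can. A call with a number of a shift or a turn outside -1 to 1 is refused whole. A call with a gripper value outside its range is refused whole. The fingers move at their own pace and stop on an object; "squeeze" is the grip in N (left out, the last holds). Time passes only in rows, so rows that repeat a pose let the fingers close. It gives the time, the measured TCP pose, the force, the opening and the grip force at its end, in the units of the state.
- arm.read_state(): the state, without advancing time (a new reading comes with each control period).
- imaging.get_image(name): name is "side" or "top"; returns (picture, depth): 420x560x3 uint8, blue, green, red; 420x560 float32, m along the optical axis (not along the pixel's ray), 0 where there is no reading.
- imaging.camera_params(name): a dict with "fx", "fy", "cx", "cy" (pixels), "dist_coeffs" ([k1, k2, p1, p2, k3] as OpenCV has them; the pictures are not rectified), "pose" (4x4, takes a point from camera to world coordinates). Camera axes: x right, y down, z forward; pixel columns grow to the right and rows downward; lengths in m; the calibration is good to about 2 mm. A picture is of the moment at which its call begins. camera_params takes no time and is no camera call.
- ticket.finish_job(): hands the job in; it is judged then, once.
The state is a dict: "time": time; "joint_pos": joint angles; "joint_vel": joint speeds; "joint_efforts": joint torques, N m; "tool_pos": TCP position; "tool_rot": TCP orientation; "wrist_force": force on the tool from outside, world axes, zero at the start; "ft_torque": the same for the moment, N m; "width": finger opening in m; "grip_force": force on a finger pad.
Only numpy, scipy, OpenCV 4.12 (cv2) and the standard library are available. Lean on these libraries where they do the work, as an engineer would, in place of code of your own. Each camera call takes 0.05 s, during which the arm holds its last target. There are 200 camera calls.

## Working session

There is one attempt and no reset: what is moved stays moved. The work goes in short steps, Python scripts to look and compute and a tool call to move; the robot and the scene stay as the last step left them, time stands still between calls to the robot, and variables do not carry over. Pictures are saved under pics/ and viewed, at most 10 in all, crops included, and the job is handed in when it is done.

Besides the shell and the picture viewer there is one more tool, called after ">>>" as a command line: name --pt "numbers of a row" for each row, then --argument value for the rest. step_arm: Moves the arm, as the interface text tells. Its arguments: {"type":"object","properties":{"commands":{"type":"array","items":{"type":"array","items":{"type":"number"}}},"squeeze":{"type":"number"}},"required":["commands"]}

```bash
mkdir -p pics; cat > h.py <<'E'
import numpy as np, cv2
from bench import arm, imaging, ticket
def snap(n,tag):
    p,d=imaging.get_image(n); cv2.imwrite(f'pics/{tag}.png',p); np.savez(f'pics/{tag}.npz',p=p,d=d); return p,d
def cam(n):
    c=imaging.camera_params(n); K=np.array([[c['fx'],0,c['cx']],[0,c['fy'],c['cy']],[0,0,1]]); return K,np.array(c['dist_coeffs'],float),np.array(c['pose'])
def ray(n,uv):
    K,D,T=cam(n); q=cv2.undistortPoints(np.array([[uv]],float),K,D)[0,0]
    return T[:3,3],T[:3,:3]@np.array([q[0],q[1],1])
def atz(n,uv,z):
    o,r=ray(n,uv); return o+r*(z-o[2])/r[2]
def proj(n,P):
    K,D,T=cam(n); R=T[:3,:3].T
    return cv2.projectPoints(np.array(P,float).reshape(-1,3),cv2.Rodrigues(R)[0],-R@T[:3,3],K,D)[0][:,0]
def cloud(n,d):
    K,D,T=cam(n); v,u=np.mgrid[:420,:560]
    q=cv2.undistortPoints(np.stack([u.ravel(),v.ravel()],1).astype(float)[:,None],K,D)[:,0]
    P=np.c_[q,np.ones(len(q))]*d.reshape(-1,1); return (P@T[:3,:3].T+T[:3,3]).reshape(420,560,3)
E
python3 - <<'E'
from h import *
for n in('side','top'):
    snap(n,n+'0'); print(n,cam(n)[2].round(3).tolist())
print(arm.read_state()); print(arm.grasp_offset)
E
```

```text
side [[-0.858, -0.335, 0.39, 0.07], [-0.513, 0.591, -0.623, 0.611], [-0.022, -0.734, -0.679, 0.942], [0.0, 0.0, 0.0, 1.0]]
top [[0.002, -0.993, 0.121, 0.354], [-1.0, -0.001, 0.007, -0.112], [-0.007, -0.121, -0.993, 1.584], [0.0, 0.0, 0.0, 1.0]]
{'time': 0.1, 'joint_pos': array([ 1.09899072,  0.46834785, -0.01160191,  1.60353839,  0.00600839,
        1.07140503, -0.05629695]), 'joint_vel': array([ 6.36059213e-05, -3.00939801e-03,  4.44740791e-04, -2.51942560e-03,
       -1.31347590e-03,  3.07104761e-04, -1.04262056e-03]), 'joint_efforts': array([ 8.63103014e-04, -5.21646774e+01, -1.24984985e-02, -2.44367570e+01,
       -5.67280187e-02,  1.40598000e-02,  1.90733914e-05]), 'tool_pos': array([ 0.26997145, -0.5906909 ,  0.21369466]), 'tool_rot': array([ 9.77109479e-01,  2.12735456e-01, -2.38187662e-04, -7.97339890e-04]), 'wrist_force': array([0.12207106, 0.34059302, 0.20670783]), 'ft_torque': array([-0.03268845, -0.00710137,  0.07760149]), 'grip_force': 0.0, 'width': 0.09218060743520347}
0.0187
```

View pics/side0.png

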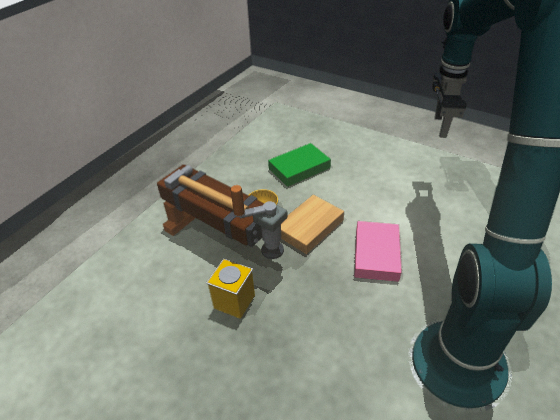

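View pics/top0.png

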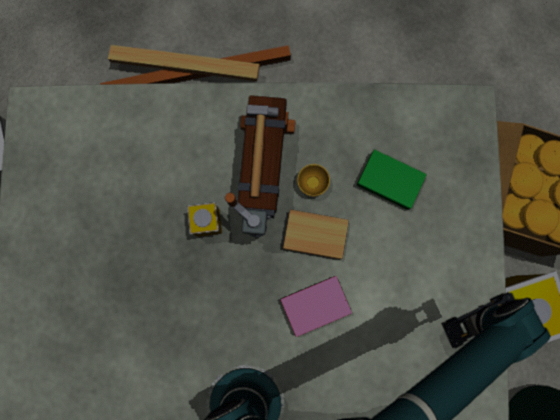

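The side view shows the jack and crank at about (270,225), the timber block at (312,222) and the tin at (231,288). The top view shows the hub at (254,221), the handle at (231,198), the tin at (203,218) and the bowl at (313,180).

These could be taken for the block, in top-view pixels: natural timber (315,234), green (392,180), pink (316,306) and loose boards at (183,62). I choose the natural timber one at (315,234).

```bash
python3 - <<'E'
from h import *
t=np.load('pics/top0.npz');s=np.load('pics/side0.npz')
a=cv2.resize(t['p'][170:270,180:360],None,fx=4.4,fy=4.4,interpolation=cv2.INTER_CUBIC)
cv2.imwrite('pics/tc.png',a)
b=cv2.resize(s['p'][165:325,150:350],None,fx=3.7,fy=3.7,interpolation=cv2.INTER_CUBIC); cv2.imwrite('pics/sc.png',b)
for n,f in(('top',t),('side',s)):
    P=cloud(n,f['d'])
    hsv=cv2.cvtColor(f['p'],cv2.COLOR_BGR2HSV)
    # block top by height and location
    m=(P[...,2]>.034)&(P[...,2]<.046)&(P[...,0]>.3)&(P[...,0]<.75)&(P[...,1]>-.4)&(P[...,1]<-.02)&(hsv[...,1]>80)&(hsv[...,0]>5)&(hsv[...,0]<25)
    k,l,st,c=cv2.connectedComponentsWithStats(m.astype('uint8'))
    for i in range(1,k):
        if st[i,4]>200:
            q=P[l==i]; r=cv2.minAreaRect(q[:,:2].astype('float32')); print(n,'block',st[i],r,np.median(q[:,2]))
    # handle top
    m=(P[...,2]>.285)&(P[...,2]<.315)&(P[...,0]>.4)&(P[...,0]<.9)&(P[...,1]>-.3)&(P[...,1]<.3)
    print(n,'handle',m.sum(),P[m].mean(0) if m.any() else 0)
    m=(abs(P[...,2]-.222)<.012)&(P[...,0]>.4)&(P[...,0]<.9)&(P[...,1]>-.3)&(P[...,1]<.3)
    if m.any(): print(n,'hub/arm',m.sum(),cv2.minAreaRect(P[m][:,:2].astype('float32')))
    m=(abs(P[...,2]-.16)<.008)&(P[...,0]>.4)&(P[...,0]<1.2)&(P[...,1]>-.3)&(P[...,1]<.3)
    print(n,'beam',m.sum(),cv2.minAreaRect(P[m][:,:2].astype('float32')))
    m=(abs(P[...,2]-.111)<.008)&(hsv[...,0]>15)&(hsv[...,1]>120)&(P[...,1]>-.0)&(P[...,1]<.3)
    print(n,'tin',m.sum(),cv2.minAreaRect(P[m][:,:2].astype('float32')))
print('hub',atz('top',(254,221),.222),'handle',atz('top',(231,198),.299))
E
```

```text
top block [ 283  210   66   49 2174] ((0.5074870586395264, -0.21132293343544006), (0.1801719218492508, 0.11986836791038513), 79.92568969726562) 0.03976762542471002
top handle 86 [0.57281405 0.02086311 0.29760546]
top hub/arm 269 ((0.5466368794441223, -0.010027673095464706), (0.098126120865345, 0.03014339506626129), 47.72616958618164)
top beam 3338 ((0.7199448943138123, -0.052315711975097656), (0.11381896585226059, 0.34668800234794617), 84.8843002319336)
top tin 442 ((0.5445935726165771, 0.11769306659698486), (0.08060947805643082, 0.08041855692863464), 5.94317102432251)
side block [ 281  195   63   52 1742] ((0.5069094300270081, -0.20727109909057617), (0.1818808615207672, 0.1217806339263916), 80.19084930419922) 0.039824693755638574
side handle 110 [0.57096639 0.02735206 0.29545685]
side hub/arm 342 ((0.543733537197113, -0.0030924752354621887), (0.10438112914562225, 0.034631870687007904), 57.494422912597656)
side beam 2069 ((0.6959445476531982, -0.047950372099876404), (0.11545829474925995, 0.3953929543495178), 84.938720703125)
side tin 552 ((0.3422529697418213, 0.10026179254055023), (0.15343023836612701, 0.7717128992080688), 87.07994079589844)
hub [ 0.52212997 -0.03703342  0.222     ] handle [0.57080184 0.01706203 0.299     ]
```

View pics/tc.png

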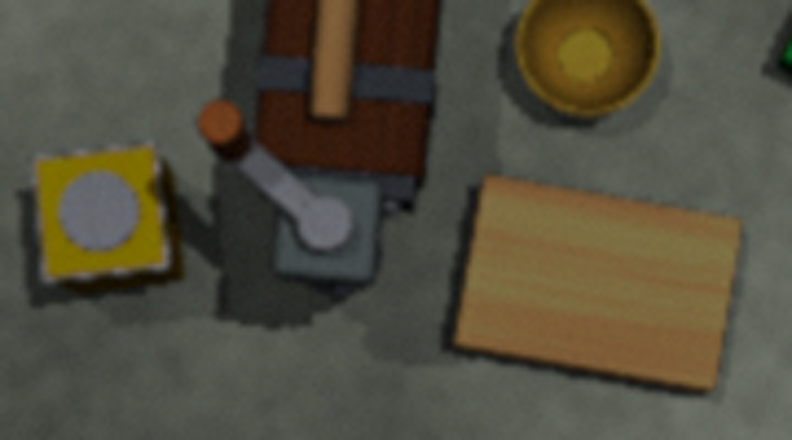

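View pics/sc.png

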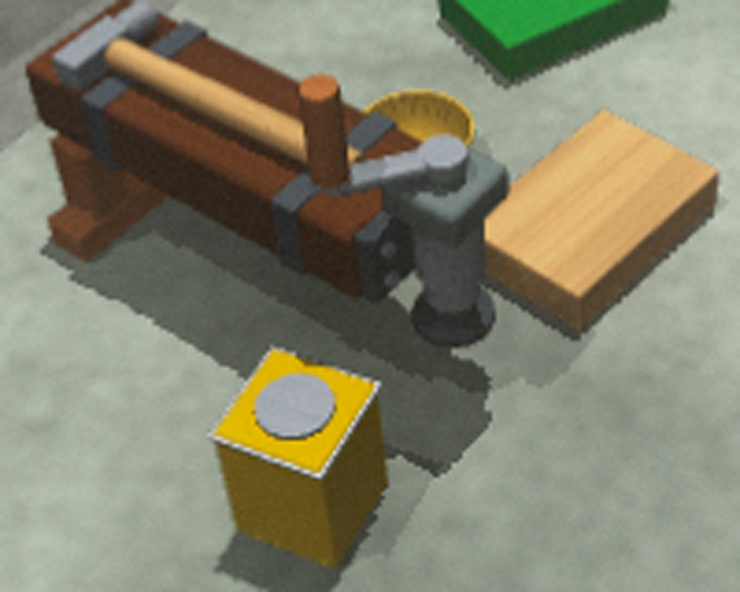

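The crops confirm the choice: plain timber, corners (top crop) at about (487,178), (741,216), (713,390) and (455,347). The hub is at (323,222), the handle top at (222,122), and the foot hangs clear. The block centre is about (0.507,-0.209) with its long axis at 80°. The jack axis is about (0.522,-0.036) and the beam points at -5°.

I'll go behind the block with the fingers open, so I push on two contacts.

>>> step_arm --pt "0.25 0.24 0 0 0 0.05 1" --pt "0.5 0.47 0 0 0 0.1 1" --pt "0.75 0.7 0 0 0 0.15 1" --pt "1 0.94 0 0 0 0.2 1" --pt "1 0.94 0 0 0 0.25 1" --pt "1 0.94 0 0 0 0.308 1" --pt "1 0.94 0 0 0 0.308 1" --pt "1 0.94 0 0 0 0.308 1"

```text
time: 1.1
tool_pos: [0.4199, -0.4503, 0.2143]
tool_rot: [0.767, 0.641, -0.0, -0.0]
wrist_force: [0.7, -0.0, 0.6]
width: 0.0921
grip_force: 0.0
```

```bash
python3 - <<'E'
from h import *
# two-view triangulation of hub top & handle top
def tri(a,b):
    (o,r),(p,s)=ray('top',a),ray('side',b); A=np.c_[r,-s]; k=np.linalg.lstsq(A,p-o,rcond=None)[0]; x,y=o+r*k[0],p+s*k[1]; return ((x+y)/2).round(4),np.linalg.norm(x-y).round(4)
print('hub',tri((253.4,220.5),(270.3,206.1)),'handle',tri((230.5,197.7),(236.5,188.8)))
f=lambda q:(q[0]/4.4+180,q[1]/4.4+170)
print('blk',[atz('top',f(q),.04).round(3)[:2].tolist() for q in((487,178),(741,216),(713,390),(455,347))])
print('bowl',atz('top',(313,180),.045),'green',[atz('top',q,.04).round(3)[:2].tolist() for q in((374,151),(425,180),(410,208),(359,181))])
E
```

```text
hub (array([ 0.5237, -0.0354,  0.2176]), np.float64(0.0007)) handle (array([0.5738, 0.0197, 0.2923]), np.float64(0.0025))
blk [[0.577, -0.137], [0.551, -0.31], [0.432, -0.29], [0.461, -0.115]]
bowl [ 0.66894951 -0.20439524  0.045     ] green [[0.761, -0.392], [0.671, -0.547], [0.585, -0.498], [0.667, -0.344]]
```

>>> step_arm --pt "0.2 0.35 0 0 0 0 1" --pt "0.427 0.733 0 0 0 0 1" --pt "0.427 0.733 -0.35 0 0 0 1" --pt "0.427 0.733 -0.7 0 0 0 1" --pt "0.427 0.733 -0.8 0 0 0 1" --pt "0.427 0.733 -0.8 0 0 0 1"

```text
time: 1.85
tool_pos: [0.4842, -0.3404, 0.0945]
tool_rot: [0.766, 0.642, -0.0, -0.0]
wrist_force: [0.6, 0.0, 0.1]
width: 0.0922
grip_force: 0.0
```

>>> step_arm --pt "0 0 -0.2 0 0 0 1" --pt "0 0 -0.4 0 0 0 1" --pt "0 0 -0.533 0 0 0 1" --pt "0 0 -0.533 0 0 0 1"

```text
time: 2.35
tool_pos: [0.4842, -0.3404, 0.0146]
tool_rot: [0.766, 0.643, -0.0, -0.0]
wrist_force: [-0.7, 0.8, -0.1]
width: 0.0916
grip_force: 0.0
```

>>> step_arm --pt "0.015 0.09 0 0 0 0 1" --pt "0.03 0.18 0 0 0 0 1" --pt "0.035 0.24 0 0 0 0 1" --pt "0.04 0.3 0 0 0 0 1" --pt "0.048 0.38 0 0 0 0 1" --pt "0.056 0.46 0 0 0 0 1" --pt "0.064 0.54 0 0 0 0 1" --pt "0.072 0.62 0 0 0 0 1" --pt "0.08 0.7 0 0 0 0 1" --pt "0.088 0.78 0 0 0 0 1" --pt "0.097 0.87 0 0 0 0 1" --pt "0.097 0.87 0 0 0 0 1"

```text
time: 3.85
tool_pos: [0.4993, -0.209, 0.0152]
tool_rot: [0.766, 0.643, 0.0, 0.0]
wrist_force: [0.5, -0.9, -0.1]
width: 0.092
grip_force: 0.1
```

```bash
cat > blk.py <<'E'
from h import *
import sys
for n in('top','side'):
    p,d=snap(n,n+sys.argv[1]); P=cloud(n,d); hsv=cv2.cvtColor(p,cv2.COLOR_BGR2HSV)
    m=(abs(P[...,2]-.04)<.006)&(P[...,0]>.38)&(P[...,0]<.62)&(P[...,1]>-.33)&(P[...,1]<.06)&(hsv[...,1]>70)&(hsv[...,0]>5)&(hsv[...,0]<25)
    q=P[m]; print(n,m.sum(),cv2.minAreaRect(q[:,:2].astype('float32')))
E
python3 blk.py 1
```

```text
top 1414 ((0.5182614326477051, -0.10356547683477402), (0.16305331885814667, 0.12001940608024597), 79.9452133178711)
side 1549 ((0.5159873366355896, -0.10802018642425537), (0.1812039315700531, 0.12238901853561401), 80.02922058105469)
```

>>> step_arm --pt "0.005 0.06 0 0 0 0 1" --pt "0.013 0.13 0 0 0 0 1" --pt "0.02 0.2 0 0 0 0 1" --pt "0.027 0.27 0 0 0 0 1" --pt "0.035 0.34 0 0 0 0 1" --pt "0.04 0.39 0 0 0 0 1" --pt "0.04 0.39 0 0 0 0 1" --pt "0.04 0.39 0 0 0 0 1"

```text
time: 4.95
tool_pos: [0.505, -0.1507, 0.0147]
tool_rot: [0.766, 0.643, 0.0, -0.0]
wrist_force: [0.4, -0.2, 0.1]
width: 0.0919
grip_force: 0.0
```

>>> step_arm --pt "-0.03 -0.15 0 0 0 0 1" --pt "-0.07 -0.4 0 0 0 0 1" --pt "-0.12 -0.7 0 0 0 0 0" --pt "-0.12 -0.7 0.4 0 0 0 0" --pt "-0.12 -0.7 0.8 0 0 0 0" --pt "-0.12 -0.7 1 0 0 0 0" --pt "-0.12 -0.7 1 0 0 0 0"

```text
time: 5.82
tool_pos: [0.4884, -0.2571, 0.1674]
tool_rot: [0.766, 0.643, 0.001, 0.003]
wrist_force: [0.3, -0.3, 0.4]
width: 0.0439
grip_force: 0.0
```

```bash
python3 blk.py 2; python3 - <<'E'
from h import *
s=cv2.imread('pics/side2.png'); cv2.imwrite('pics/sc2.png',cv2.resize(s[165:325,150:350],None,fx=3.7,fy=3.7,interpolation=cv2.INTER_CUBIC))
E
```

```text
top 1430 ((0.5231435298919678, -0.05151958018541336), (0.18013501167297363, 0.12009038031101227), 80.23408508300781)
side 1743 ((0.5216859579086304, -0.04963228851556778), (0.18319934606552124, 0.1213185116648674), 79.8578872680664)
```

View pics/sc2.png

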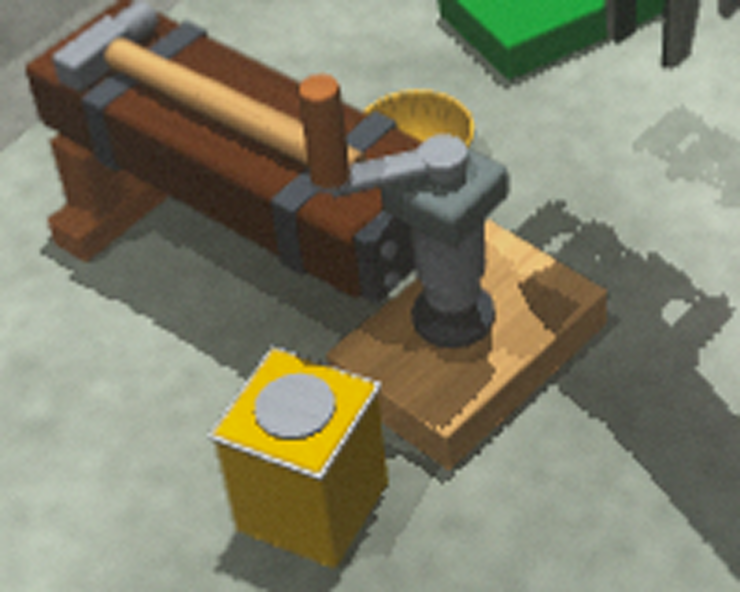

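The block now lies under the foot, with its centre about 15 mm from the axis along its y. The crop shows the foot hanging at about (453,325) over the block, with the tin, bowl and hammer untouched. Next I measure the foot height and the wrist's yaw room.

```bash
cat > foot.py <<'E'
from h import *
import sys
def foot(d,p,hub=(.5235,-.0358)):
    P=cloud('side',d); r=np.hypot(P[...,0]-hub[0],P[...,1]-hub[1])
    m=(r>.022)&(r<.036)&(P[...,2]>.03)&(P[...,2]<.115)
    hsv=cv2.cvtColor(p,cv2.COLOR_BGR2HSV)
    g=m&(hsv[...,1]<70)&(hsv[...,2]<110)
    return np.histogram(P[g][:,2],np.arange(.036,.112,.004)),g,P
if __name__=='__main__':
    f=np.load(f'pics/side{sys.argv[1]}.npz'); (h,e),g,P=foot(f['d'],f['p'])
    for a,b in zip(e,h): print(round(a,3),b,end='; ')
E
python3 foot.py 2; python3 -c "
from h import *
s=arm.read_state();print(s['joint_pos'].round(3),s['tool_pos'],s['wrist_force'])"
```

```text
0.036 0; 0.04 0; 0.044 0; 0.048 0; 0.052 0; 0.056 1; 0.06 18; 0.064 83; 0.068 30; 0.072 0; 0.076 0; 0.08 0; 0.084 3; 0.088 4; 0.092 3; 0.096 11; 0.1 4; 0.104 8; 0.108 7; [ 0.682  0.386 -0.319  1.88   0.151  0.9    0.116] [ 0.48631024 -0.25620851  0.16416722] [-0.4229487   0.14575394 -0.71487917]
```

>>> step_arm --pt "0 0 0.4 0 0 0.05 0" --pt "0 0 0.8 0 0 0.1 0" --pt "0 0 1 0 0 0.15 0" --pt "0.1 0.3 1 0 0 0.2 0" --pt "0.2 0.6 1 0 0 0.25 0" --pt "0.29 0.8 1 0 0 0.3 0" --pt "0.29 1 1 0 0 0.372 0" --pt "0.29 1 1 0 0 0.372 0" --pt "0.29 1 1 0 0 0.372 0"

```text
time: 7.05
tool_pos: [0.5298, -0.1076, 0.3135]
tool_rot: [0.286, 0.958, -0.0, -0.001]
wrist_force: [-0.7, -0.4, 0.1]
width: 0.0002
grip_force: 0.0
```

>>> step_arm --pt "0 0.3 0 0 0 0 0" --pt "0 0.6 0 0 0 0 0" --pt "0 0.8 0 0 0 0 0" --pt "0 0.967 0 0 0 0 0" --pt "0 0.967 0 0 0 0 0" --pt "0 0.967 0 0 0 0 0" --pt "0 0.967 -0.25 0 0 0 0" --pt "0 0.967 -0.5 0 0 0 0" --pt "0 0.967 -0.5 0 0 0 0" --pt "0 0.967 -0.5 0 0 0 0"

```text
time: 8.3
tool_pos: [0.5312, 0.038, 0.2408]
tool_rot: [0.285, 0.958, 0.0, 0.001]
wrist_force: [0.1, 0.9, 0.4]
width: 0.0002
grip_force: 0.0
```

```bash
cat > plan.py <<'E'
import numpy as np,sys
from bench import arm
# plan.py cx cy yaw0off a0 a1 n : rows from commanded pose (at angle a0 on circle) to a1
H=np.array([.5235,-.0358])
def rows(start,a0,a1,n,yaw=1.0):
    for a in np.linspace(a0,a1,n+1)[1:]:
        p=H+.075*np.array([np.cos(np.radians(a)),np.sin(np.radians(a))]); d=(p-np.array(start))/.15
        print([round(float(d[0]),3),round(float(d[1]),3),0,0,0,round(float(yaw*(a-a0)/180),3),0],end=', ')
if __name__=='__main__':
    s=arm.read_state(); print(s['joint_pos'].round(2),s['tool_pos'].round(4),s['wrist_force'].round(1),s['ft_torque'].round(2))
    x=list(map(float,sys.argv[1:])); rows(x[:2],x[2],x[3],int(x[4]),x[5] if len(x)>5 else 1)
E
python3 plan.py .530 .039 85 0 15
```

```text
[ 0.42  0.32 -0.67  1.83  0.23  1.07  0.66] [0.5312 0.038  0.2408] [0.1 0.9 0.4] [ 0.   -0.1  -0.07]
[0.049, -0.007, 0, 0, 0, -0.031, 0], [0.097, -0.019, 0, 0, 0, -0.063, 0], [0.144, -0.035, 0, 0, 0, -0.094, 0], [0.189, -0.056, 0, 0, 0, -0.126, 0], [0.231, -0.081, 0, 0, 0, -0.157, 0], [0.271, -0.11, 0, 0, 0, -0.189, 0], [0.308, -0.143, 0, 0, 0, -0.22, 0], [0.342, -0.18, 0, 0, 0, -0.252, 0], [0.371, -0.219, 0, 0, 0, -0.283, 0], [0.397, -0.261, 0, 0, 0, -0.315, 0], [0.418, -0.306, 0, 0, 0, -0.346, 0], [0.435, -0.352, 0, 0, 0, -0.378, 0], [0.447, -0.4, 0, 0, 0, -0.409, 0], [0.454, -0.449, 0, 0, 0, -0.441, 0], [0.457, -0.499, 0, 0, 0, -0.472, 0],
```

>>> step_arm --pt "0.049 -0.007 0 0 0 0 0" --pt "0.097 -0.019 0 0 0 0 0" --pt "0.144 -0.035 0 0 0 0 0" --pt "0.189 -0.056 0 0 0 -0.03 0" --pt "0.231 -0.081 0 0 0 -0.06 0" --pt "0.271 -0.11 0 0 0 -0.09 0" --pt "0.308 -0.143 0 0 0 -0.12 0" --pt "0.342 -0.18 0 0 0 -0.155 0" --pt "0.371 -0.219 0 0 0 -0.185 0" --pt "0.397 -0.261 0 0 0 -0.22 0" --pt "0.418 -0.306 0 0 0 -0.25 0" --pt "0.435 -0.352 0 0 0 -0.28 0" --pt "0.447 -0.4 0 0 0 -0.31 0" --pt "0.454 -0.449 0 0 0 -0.345 0" --pt "0.457 -0.499 0 0 0 -0.375 0"

```text
time: 10.18
tool_pos: [0.5986, -0.0328, 0.2396]
tool_rot: [0.769, 0.639, 0.001, -0.002]
wrist_force: [-1.6, 6.0, 0.9]
width: 0.0002
grip_force: 2.7
```

```bash
python3 plan.py .5985 -.0358 0 -90 18
```

```text
[ 0.3   0.4  -0.39  1.68  0.16  1.1  -0.32] [ 0.5986 -0.0328  0.2396] [-1.6  6.   0.9] [1.15 0.3  0.01]
[-0.002, -0.044, 0, 0, 0, -0.028, 0], [-0.008, -0.087, 0, 0, 0, -0.056, 0], [-0.017, -0.129, 0, 0, 0, -0.083, 0], [-0.03, -0.171, 0, 0, 0, -0.111, 0], [-0.047, -0.211, 0, 0, 0, -0.139, 0], [-0.067, -0.25, 0, 0, 0, -0.167, 0], [-0.09, -0.287, 0, 0, 0, -0.194, 0], [-0.117, -0.321, 0, 0, 0, -0.222, 0], [-0.146, -0.354, 0, 0, 0, -0.25, 0], [-0.179, -0.383, 0, 0, 0, -0.278, 0], [-0.213, -0.41, 0, 0, 0, -0.306, 0], [-0.25, -0.433, 0, 0, 0, -0.333, 0], [-0.289, -0.453, 0, 0, 0, -0.361, 0], [-0.329, -0.47, 0, 0, 0, -0.389, 0], [-0.371, -0.483, 0, 0, 0, -0.417, 0], [-0.413, -0.492, 0, 0, 0, -0.444, 0], [-0.456, -0.498, 0, 0, 0, -0.472, 0], [-0.5, -0.5, 0, 0, 0, -0.5, 0],
```

>>> step_arm --pt "-0.002 -0.044 0 0 0 -0.028 0" --pt "-0.008 -0.087 0 0 0 -0.056 0" --pt "-0.017 -0.129 0 0 0 -0.083 0" --pt "-0.03 -0.171 0 0 0 -0.111 0" --pt "-0.047 -0.211 0 0 0 -0.139 0" --pt "-0.067 -0.25 0 0 0 -0.167 0" --pt "-0.09 -0.287 0 0 0 -0.194 0" --pt "-0.117 -0.321 0 0 0 -0.222 0" --pt "-0.146 -0.354 0 0 0 -0.25 0" --pt "-0.179 -0.383 0 0 0 -0.278 0" --pt "-0.213 -0.41 0 0 0 -0.306 0" --pt "-0.25 -0.433 0 0 0 -0.333 0" --pt "-0.289 -0.453 0 0 0 -0.361 0" --pt "-0.329 -0.47 0 0 0 -0.389 0" --pt "-0.371 -0.483 0 0 0 -0.417 0" --pt "-0.413 -0.492 0 0 0 -0.444 0" --pt "-0.456 -0.498 0 0 0 -0.472 0" --pt "-0.5 -0.5 0 0 0 -0.5 0"

```text
time: 12.42
tool_pos: [0.5264, -0.1097, 0.2401]
tool_rot: [0.996, -0.092, 0.002, -0.001]
wrist_force: [6.5, 2.2, -2.4]
width: 0.0007
grip_force: 2.9
```

```bash
python3 blk.py 3; python3 foot.py 3;echo; python3 plan.py .5235 -.1108 -90 -180 18
```

```text
top 409 ((0.5274835824966431, 0.0034272968769073486), (0.0703330934047699, 0.10981039702892303), 80.15318298339844)
side 1693 ((0.5221380591392517, -0.0484791100025177), (0.18250666558742523, 0.12090031802654266), 79.92533874511719)
0.036 0; 0.04 3; 0.044 17; 0.048 64; 0.052 48; 0.056 1; 0.06 0; 0.064 0; 0.068 1; 0.072 5; 0.076 5; 0.08 7; 0.084 8; 0.088 7; 0.092 5; 0.096 5; 0.1 7; 0.104 7; 0.108 7; 
[ 0.22  0.25 -0.09  1.85  0.03  1.04 -1.63] [ 0.5256 -0.11    0.2403] [ 3.7  1.7 -0.1] [ 0.39 -0.7   0.  ]
[-0.044, 0.002, 0, 0, 0, -0.028, 0], [-0.087, 0.008, 0, 0, 0, -0.056, 0], [-0.129, 0.017, 0, 0, 0, -0.083, 0], [-0.171, 0.03, 0, 0, 0, -0.111, 0], [-0.211, 0.047, 0, 0, 0, -0.139, 0], [-0.25, 0.067, 0, 0, 0, -0.167, 0], [-0.287, 0.09, 0, 0, 0, -0.194, 0], [-0.321, 0.117, 0, 0, 0, -0.222, 0], [-0.354, 0.146, 0, 0, 0, -0.25, 0], [-0.383, 0.179, 0, 0, 0, -0.278, 0], [-0.41, 0.213, 0, 0, 0, -0.306, 0], [-0.433, 0.25, 0, 0, 0, -0.333, 0], [-0.453, 0.289, 0, 0, 0, -0.361, 0], [-0.47, 0.329, 0, 0, 0, -0.389, 0], [-0.483, 0.371, 0, 0, 0, -0.417, 0], [-0.492, 0.413, 0, 0, 0, -0.444, 0], [-0.498, 0.456, 0, 0, 0, -0.472, 0], [-0.5, 0.5, 0, 0, 0, -0.5, 0],
```

View pics/side3.png

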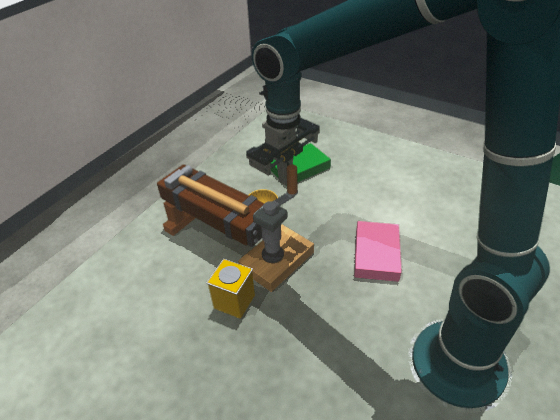

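The picture shows the crank handle at (292,180), being pushed by the fingers. The foot is at (272,255), just above the block, and has come down about 15 mm as expected. I'll continue with force and foot checks.

>>> step_arm --pt "-0.044 0.002 0 0 0 -0.028 0" --pt "-0.087 0.008 0 0 0 -0.056 0" --pt "-0.129 0.017 0 0 0 -0.083 0" --pt "-0.171 0.03 0 0 0 -0.111 0" --pt "-0.211 0.047 0 0 0 -0.139 0" --pt "-0.25 0.067 0 0 0 -0.167 0"

```text
time: 13.28
tool_pos: [0.4888, -0.1015, 0.2403]
tool_rot: [0.937, -0.348, 0.003, -0.0]
wrist_force: [6.8, -1.3, -3.0]
width: 0.0007
grip_force: 2.9
```

```bash
cat > chk.py <<'E'
from foot import *
from plan import rows
import sys
tag=sys.argv[1]; s=arm.read_state()
p,d=snap('side','side'+tag)
for t in ('2','3',tag):
    f=np.load(f'pics/side{t}.npz'); _,g,P=foot(f['d'],f['p']); z=P[g][:,2]; z=z[z<.075]; print(t,len(z),np.median(z).round(4),np.percentile(z,[10,90]).round(4))
print(s['joint_pos'].round(2),s['tool_pos'].round(4),s['wrist_force'].round(1))
P=cloud('side',d); m=(abs(P[...,2]-.27)<.02)&(np.hypot(P[...,0]-.5235,P[...,1]+.0358)<.1)
hsv=cv2.cvtColor(p,cv2.COLOR_BGR2HSV); m&=(hsv[...,1]>110)&((hsv[...,0]<15))
if m.sum()>5: c=P[m].mean(0); print('handle',m.sum(),c.round(3),np.degrees(np.arctan2(c[1]+.0358,c[0]-.5235)))
x=list(map(float,sys.argv[2:]))
if x: rows(x[:2],x[2],x[3],int(x[4]),x[5])
E
python3 chk.py 4 .486 -.1008 -120 -180 12 1
```

```text
2 132 0.0666 [0.0633 0.0693]
3 137 0.0515 [0.0471 0.0538]
4 139 0.0484 [0.0453 0.0517]
[ 0.16  0.18 -0.03  1.94  0.01  1.01 -2.15] [ 0.4888 -0.1015  0.2403] [ 6.8 -1.3 -3. ]
handle 97 [ 0.466 -0.076  0.271] -144.91321104827804
[-0.037, 0.024, 0, 0, 0, -0.028, 0], [-0.071, 0.05, 0, 0, 0, -0.056, 0], [-0.104, 0.08, 0, 0, 0, -0.083, 0], [-0.133, 0.112, 0, 0, 0, -0.111, 0], [-0.16, 0.147, 0, 0, 0, -0.139, 0], [-0.183, 0.183, 0, 0, 0, -0.167, 0], [-0.203, 0.222, 0, 0, 0, -0.194, 0], [-0.22, 0.262, 0, 0, 0, -0.222, 0], [-0.233, 0.304, 0, 0, 0, -0.25, 0], [-0.242, 0.347, 0, 0, 0, -0.278, 0], [-0.248, 0.39, 0, 0, 0, -0.306, 0], [-0.25, 0.433, 0, 0, 0, -0.333, 0],
```

>>> step_arm --pt "-0.037 0.024 0 0 0 -0.028 0" --pt "-0.071 0.05 0 0 0 -0.056 0" --pt "-0.104 0.08 0 0 0 -0.083 0" --pt "-0.133 0.112 0 0 0 -0.111 0"

```text
time: 13.82
tool_pos: [0.4683, -0.0861, 0.2403]
tool_rot: [0.863, -0.506, 0.002, 0.0]
wrist_force: [4.7, -6.6, -2.7]
width: 0.0003
grip_force: 3.5
```

```bash
python3 chk.py 5 .466 -.084 -140 -200 12 1
```

```text
2 132 0.0666 [0.0633 0.0693]
3 137 0.0515 [0.0471 0.0538]
5 139 0.0476 [0.0437 0.0515]
[ 0.12  0.14 -0.01  1.99  0.    1.01 -2.52] [ 0.4683 -0.0861  0.2403] [ 4.7 -6.6 -2.7]
handle 109 [ 0.453 -0.056  0.272] -164.18855718467947
[-0.026, 0.035, 0, 0, 0, -0.028, 0], [-0.05, 0.071, 0, 0, 0, -0.056, 0], [-0.07, 0.11, 0, 0, 0, -0.083, 0], [-0.087, 0.15, 0, 0, 0, -0.111, 0], [-0.1, 0.192, 0, 0, 0, -0.139, 0], [-0.109, 0.235, 0, 0, 0, -0.167, 0], [-0.115, 0.278, 0, 0, 0, -0.194, 0], [-0.117, 0.321, 0, 0, 0, -0.222, 0], [-0.115, 0.365, 0, 0, 0, -0.25, 0], [-0.109, 0.408, 0, 0, 0, -0.278, 0], [-0.1, 0.451, 0, 0, 0, -0.306, 0], [-0.087, 0.492, 0, 0, 0, -0.333, 0],
```

>>> step_arm --pt "0.05 -0.045 0 0 0 0 0" --pt "0.097 -0.088 0 0 0 0 0" --pt "0.097 -0.088 0 0 0 0.058 0" --pt "0.097 -0.088 0 0 0 0.116 0" --pt "0.097 -0.088 0 0 0 0.174 0" --pt "0.097 -0.088 0 0 0 0.232 0" --pt "0.097 -0.088 0 0 0 0.29 0" --pt "0.097 -0.088 0 0 0 0.348 0" --pt "0.097 -0.088 0 0 0 0.406 0" --pt "0.097 -0.088 0 0 0 0.464 0" --pt "0.097 -0.088 0 0 0 0.522 0" --pt "0.097 -0.088 0 0 0 0.58 0" --pt "0.097 -0.088 0 0 0 0.638 0" --pt "0.097 -0.088 0 0 0 0.696 0" --pt "0.097 -0.088 0 0 0 0.754 0" --pt "0.097 -0.088 0 0 0 0.812 0" --pt "0.097 -0.088 0 0 0 0.87 0" --pt "0.097 -0.088 0 0 0 0.94 0" --pt "0.097 -0.088 0 0 0 0.94 0"

```text
time: 16.25
tool_pos: [0.4812, -0.0978, 0.2394]
tool_rot: [0.584, 0.812, 0.0, -0.0]
wrist_force: [-0.1, -0.6, 0.7]
width: 0.0005
grip_force: 0.0
```

```bash
python3 chk.py 6 .4805 -.0972 -125 -200 15 1
```

```text
2 132 0.0666 [0.0633 0.0693]
3 137 0.0515 [0.0471 0.0538]
6 139 0.0475 [0.0433 0.0516]
[ 0.42  0.19 -0.32  1.94  0.07  1.02  0.39] [ 0.4812 -0.0978  0.2394] [-0.1 -0.6  0.7]
handle 101 [ 0.452 -0.055  0.27 ] -164.84995978427506
[-0.035, 0.026, 0, 0, 0, -0.028, 0], [-0.067, 0.056, 0, 0, 0, -0.056, 0], [-0.096, 0.088, 0, 0, 0, -0.083, 0], [-0.123, 0.123, 0, 0, 0, -0.111, 0], [-0.146, 0.159, 0, 0, 0, -0.139, 0], [-0.166, 0.198, 0, 0, 0, -0.167, 0], [-0.183, 0.238, 0, 0, 0, -0.194, 0], [-0.196, 0.28, 0, 0, 0, -0.222, 0], [-0.206, 0.323, 0, 0, 0, -0.25, 0], [-0.211, 0.366, 0, 0, 0, -0.278, 0], [-0.213, 0.409, 0, 0, 0, -0.306, 0], [-0.211, 0.453, 0, 0, 0, -0.333, 0], [-0.206, 0.496, 0, 0, 0, -0.361, 0], [-0.196, 0.539, 0, 0, 0, -0.389, 0], [-0.183, 0.58, 0, 0, 0, -0.417, 0],
```

>>> step_arm --pt "-0.035 0.026 0 0 0 0 0" --pt "-0.067 0.056 0 0 0 0 0" --pt "-0.096 0.088 0 0 0 0 0" --pt "-0.123 0.123 0 0 0 0 0" --pt "-0.146 0.159 0 0 0 0 0" --pt "-0.166 0.198 0 0 0 -0.02 0" --pt "-0.183 0.238 0 0 0 -0.05 0"

```text
time: 17.18
tool_pos: [0.4547, -0.0638, 0.2403]
tool_rot: [0.647, 0.762, -0.0, 0.003]
wrist_force: [4.1, -8.4, -2.0]
width: 0.0003
grip_force: 3.8
```

```bash
python3 chk.py 7 .453 -.0615 -160 -240 16 1
```

```text
2 132 0.0666 [0.0633 0.0693]
3 137 0.0515 [0.0471 0.0538]
7 148 0.0478 [0.044  0.0666]
[ 0.37  0.13 -0.34  2.01  0.06  1.01  0.18] [ 0.4547 -0.0638  0.2403] [ 4.1 -8.4 -2. ]
handle 123 [ 0.445 -0.032  0.27 ] 176.977700740172
[-0.013, 0.042, 0, 0, 0, -0.028, 0], [-0.022, 0.085, 0, 0, 0, -0.056, 0], [-0.028, 0.128, 0, 0, 0, -0.083, 0], [-0.03, 0.171, 0, 0, 0, -0.111, 0], [-0.028, 0.215, 0, 0, 0, -0.139, 0], [-0.022, 0.258, 0, 0, 0, -0.167, 0], [-0.013, 0.301, 0, 0, 0, -0.194, 0], [0.0, 0.342, 0, 0, 0, -0.222, 0], [0.017, 0.383, 0, 0, 0, -0.25, 0], [0.037, 0.421, 0, 0, 0, -0.278, 0], [0.06, 0.458, 0, 0, 0, -0.306, 0], [0.087, 0.493, 0, 0, 0, -0.333, 0], [0.116, 0.525, 0, 0, 0, -0.361, 0], [0.149, 0.554, 0, 0, 0, -0.389, 0], [0.183, 0.581, 0, 0, 0, -0.417, 0], [0.22, 0.604, 0, 0, 0, -0.444, 0],
```

Touch was at a finger angle of about -127°: the foot stopped descending and the force began to rise. I'll wind on to about -210°.

>>> step_arm --pt "-0.013 0.042 0 0 0 -0.028 0" --pt "-0.022 0.085 0 0 0 -0.056 0" --pt "-0.028 0.128 0 0 0 -0.083 0" --pt "-0.03 0.171 0 0 0 -0.111 0" --pt "-0.028 0.215 0 0 0 -0.139 0" --pt "-0.022 0.258 0 0 0 -0.167 0" --pt "-0.013 0.301 0 0 0 -0.194 0" --pt "0.0 0.342 0 0 0 -0.222 0" --pt "0.017 0.383 0 0 0 -0.25 0" --pt "0.037 0.421 0 0 0 -0.278 0"

```text
time: 18.48
tool_pos: [0.456, -0.0001, 0.2398]
tool_rot: [0.909, 0.417, -0.003, 0.0]
wrist_force: [-10.3, -4.6, 9.9]
width: 0.0003
grip_force: 5.7
```

```bash
python3 chk.py 8 .4585 .0017 -210 -180 3 0
```

```text
2 132 0.0666 [0.0633 0.0693]
3 137 0.0515 [0.0471 0.0538]
8 149 0.048 [0.0441 0.0639]
[ 0.22  0.13 -0.32  2.01  0.05  1.01 -0.83] [ 4.560e-01 -1.000e-04  2.398e-01] [-10.3  -4.6   9.9]
handle 136 [0.465 0.028 0.271] 132.54471430167098
[-0.037, -0.079, 0, 0, 0, 0.0, 0], [-0.059, -0.163, 0, 0, 0, 0.0, 0], [-0.067, -0.25, 0, 0, 0, 0.0, 0],
```

The force is 11.3 N, as predicted for about 80° past touch. Now I back off, lift and retreat.

>>> step_arm --pt "-0.037 -0.079 0 0 0 0 0" --pt "-0.1 -0.163 0 0 0 0 0" --pt "-0.2 -0.2 0 0 0 0 0" --pt "-0.2 -0.2 0.3 0 0 0 0" --pt "-0.2 -0.2 0.6 0 0 0 0" --pt "-0.3 -0.5 0.8 0 0 0 0" --pt "-0.3 -0.9 0.8 0 0 0 0" --pt "-0.3 -1 0.8 0 0 0 0" --pt "-0.3 -1 0.8 0 0 0 0"

```text
time: 19.65
tool_pos: [0.4134, -0.1487, 0.3593]
tool_rot: [0.908, 0.418, -0.0, -0.0]
wrist_force: [0.3, 0.5, -0.1]
width: 0.0004
grip_force: 0.0
```

```bash
python3 chk.py 9; python3 blk.py 10; python3 - <<'E'
import cv2
s=cv2.imread('pics/side9.png'); cv2.imwrite('pics/sc9.png',cv2.resize(s[165:325,150:350],None,fx=3.7,fy=3.7,interpolation=cv2.INTER_CUBIC))
E
```

```text
2 132 0.0666 [0.0633 0.0693]
3 137 0.0515 [0.0471 0.0538]
9 151 0.0482 [0.0439 0.0678]
[ 0.42 -0.02 -0.14  1.88 -0.    1.28 -0.43] [ 0.4134 -0.1487  0.3593] [ 0.3  0.5 -0.1]
handle 123 [0.466 0.029 0.27 ] 131.82968903898367
top 894 ((0.5227310657501221, -0.051682546734809875), (0.1796228140592575, 0.11950875073671341), 80.48065185546875)
side 1666 ((0.5220173001289368, -0.04853890836238861), (0.18258753418922424, 0.1216346025466919), 79.25686645507812)
```

View pics/sc9.png

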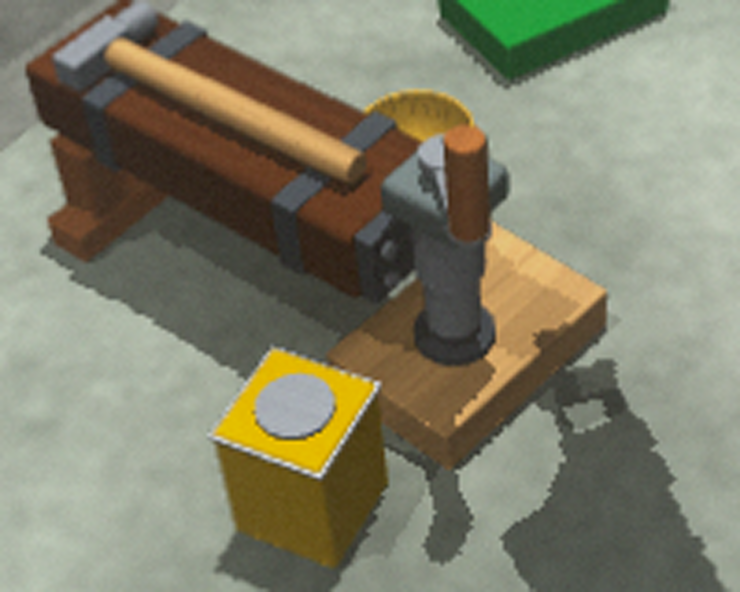

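The foot (455,335) sits wholly on the block, the handle is at (467,180), and the tin, bowl and hammer are unmoved. I'm handing the job in.

```bash
python3 -c "
from bench import ticket
print(ticket.finish_job())"
```

```text
the job is handed in; nothing more can be done
None
```

The job is handed in, with no verdict shown: the block is under the jack foot, the crank is wound about 80° past first touch (my estimate from push force and foot height), and in the last picture the tin, bowl and hammer look unmoved.

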